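Set up an operator position: keypad up its sloped dock, screen turned and leaned back

TASK

Make the operator position ready: push the blue keypad module up the sloped dock, sliding on the deck and never lifted off it, and leave it resting squared up against the yellow stop at the top. Then turn the small screen so that it faces straight out over the front of its foot (the edge with the white mark, on the robot side) and lean it back 20 degrees from upright. Leave the flask, the green carton and the mouse where they are.

Things in the scene. Friction and masses are not known exactly. Their poses are not given: they have to be found in the camera images.
- deck: Sloped aluminium deck of the fixed dock, 0.14 rad (8 deg) to the level. Origin at the middle of its clear surface (35 mm above the table); x up the slope, y across, z out of the deck. Face of the yellow top stop at x = 165 mm (15 thick, 110 wide, 24 high); lower end of the deck at x = -165 mm. Black side rails 110 mm apart, 9 mm high. Either side of the table, yawed.
- module: Loose blue keypad module, a box 100 mm (x) by 66 mm (y) by 32 mm high, 0.3 to 0.65 kg, grey keys and a green window on top. Origin at the centre of its underside; +x end (green window) goes to the stop; z out of its top. Starts on the lower half of the deck, slightly askew and off centre; friction stops it sliding down. Pushing it up takes 2 to 10 N.
- module_front (a point): Middle of the lower edge of the module's front (+x) face, the face that goes against the stop: in the module's frame 50 mm ahead of its origin.
- module_back (a point): Middle of the module's rear (-x) face, the face to push on: in the module's frame 50 mm behind its origin and 16 mm above the underside.
- stand: Fixed steel foot of the screen, a plate 130 mm (x) by 120 mm (y) by 12 mm thick with a post in its middle. Origin on the table at the middle of the foot; its -x side is the front, with a short white mark; z up. It stands on the other side of the robot's centre line from the dock, also yawed.
- hinge (a point): Point 150 mm above the middle of the foot where the upright swivel axis and the level tilt axis cross.
- tab (a point): Orange grip tab standing up from the screen's top edge, 10 mm thick (front to back), 44 mm wide. This point: 80 mm from the hinge point along the screen's own up direction; the tab shows from 50 to 95 mm and is centred on the swivel axis when upright. The screen is 150 mm wide, 100 tall, 14 thick; its middle is 20 mm in front of the hinge point.
- swivel (a joint): Turn of the screen about the upright axis, rad: 0 when it faces straight out over the front of its foot (-x of the foot), positive counter-clockwise seen from above; range -1.0 to 1.0. A friction joint (0.12 N m) that stays where it is left.
- tilt (a joint): Lean of the screen, rad: 0 upright, positive leaned back (top edge towards the rear, +x of the foot when the swivel is 0); range -0.4 to 0.8; 20 degrees is 0.35. A friction joint (0.18 N m) that stays where it is left.
- flask: Bystander: upright grey flask, 60 mm across, 190 mm tall, with black cap. Origin at the centre of its underside.
- carton: Bystander: flat green carton, 130 mm (x) by 55 mm (y) by 25 mm high. Origin at the centre of its underside.
- mouse: Bystander: black computer mouse, 100 mm (x) by 58 mm (y) by 24 mm high. Origin at the centre of its underside.

How it is judged:
On the way, in this order (a step that is already met when the one before it is completed fails the run):
1. the module lies squared up against the top stop, flat on the deck (x of module_front in the frame of deck above 0.16 m and z of module_front in the frame of deck between -0.006 and 0.006 m and angle between the x axis of module and the x axis of deck, either way round below 0.08 rad and angle between the z axis of module and the z axis of deck, either way round below 0.06 rad and linear speed of module below 0.02 m/s), for 0.2 s.
2. the screen faces straight over the front of its foot and leans back 20 degrees (value of joint swivel between -0.1 and 0.1 rad and value of joint tilt between 0.25 and 0.45 rad), for 0.2 s.
At the end, for the whole second after the job is handed in: The module lies flat on the deck with its front face within 5 mm of the stop and square to it within 0.08 rad, at rest; the screen's swivel is within 0.1 rad of 0 and its lean between 0.25 and 0.45 rad, at rest (all of step 2 and x of module_front in the frame of deck above 0.16 m and z of module_front in the frame of deck between -0.006 and 0.006 m and angle between the x axis of module and the x axis of deck, either way round below 0.08 rad and angle between the z axis of module and the z axis of deck, either way round below 0.06 rad and linear speed of module below 0.01 m/s and velocity of joint swivel between -0.05 and 0.05 rad/s and velocity of joint tilt between -0.05 and 0.05 rad/s); the robot touches nothing.
It fails at once if the module is lifted off the deck (front edge or rear face more than 20 mm up) (z of module_front in the frame of deck above 0.02 m or z of module_back in the frame of deck above 0.036 m).
It fails at once if the grey flask is shifted more than 30 mm or tipped (distance of flask from where it was at the start of the episode above 0.03 m or angle between flask's own z axis and vertical above 0.3 rad).
It fails at once if the green carton is shifted more than 30 mm or tipped (distance of carton from where it was at the start of the episode above 0.03 m or angle between carton's own z axis and vertical above 0.3 rad).
It fails at once if the computer mouse is shifted more than 30 mm or tipped (distance of mouse from where it was at the start of the episode above 0.03 m or angle between mouse's own z axis and vertical above 0.3 rad).
It also fails if it takes over 59 s, if anything falls off the work surface, if the arm or the gripper's body presses on something with over 40 N, if the wrist force passes 120 N, or if a joint passes its speed limit or range.

ROBOT

A 7-joint arm with a two-finger parallel gripper is mounted at the origin on the work surface. World frame = base frame: x ahead of the robot, y to its left, z up, the work surface at z = 0. Lengths are in m, angles in rad, forces in N, time in s.
With the tool pointing down it reaches from about 0.425 to 0.925 m from the base axis. Payload 6.8 kg.
Tool frame: the origin (TCP) lies on the mounting face of the last link; the fingertips stand 173 mm ahead of it and the grasp point (between the pads) lies 155 mm ahead of it; z points along the fingers, y is the line along which they close (so a half turn about z gives the same grasp; the last joint's range is limited). The gripper opens to 85 mm and grips with 20 to 120 N. Pads are 22 mm wide; open, the fingers measure 114 mm over their backs; the gripper's body (76 mm by 85 mm) begins 54 mm behind the grasp point. The pads swing forward as they close: fully open they stand 13 mm farther back than shut.
Start: joints at [-1.374, 0.477, 0.022, 1.555, -0.011, 1.109, -0.083], TCP at [0.203, 0.644, 0.405] pointing down, gripper open.
Joint ranges: [-2.96, 2.96], [-0.34, 2.1], [-1.41, 1.46], [0.24, 2.44], [-1.37, 4.51], [0.17, 1.92], [-2.96, 2.96]. Speed limits (rad/s): [2.39, 2.39, 3.14, 3.14, 3.14, 3.14, 3.14].

INTERFACE

Orientations are given as a unit quaternion [w, x, y, z].
In Python, from station import bot gives the robot as it stands. The module is installed in compiled form; this text tells all that it offers.
- The arm moves only by the shell command python3 -m pendant 'ROWS' [FORCE]. ROWS is JSON, a list of rows, each a list of 5 numbers: the finger opening in m, from 0 to 0.0854, then the shift along the tool's x, y, z in m, then the turn about the tool's z in degrees. In form: [[jaw, x, y, z, yaw], ...]. A call has 1 to 12 rows; each row shifts and turns the commanded pose from where the row before left it, along the tool's axes as they then stand; what a row does not reach is not made up. A row lasts 1/12 s, in which the tool goes at most 41.7 mm and 7.16 degrees, less where a joint would pass 70% of its speed; a pose out of reach is approached as far as the arm can. A call with a gripper value outside its range is refused whole. The fingers move at their own pace and stop on an object; FORCE is the grip in N (left out, the last holds). Time passes only in rows, so rows that do not move let the fingers close. It gives the time, the measured TCP pose, the force, the opening and the grip force at its end, in the units of the state.
- bot.get_obs(): the state, without advancing time (a new reading comes with each control period).
- bot.read_camera(name): name is "side" or "top" or "wrist"; returns (picture, depth): 400x640x3 uint8, blue, green, red; 400x640 float32, m along the optical axis (not along the pixel's ray), 0 where there is no reading.
- bot.camera_model(name): a dict with "intrinsics" (3x3 intrinsics, pixels), "R" (3x3) and "t" (3): a world point X has camera coordinates R X + t. Camera axes: x right, y down, z forward; pixel columns grow to the right and rows downward; lengths in m; the calibration is good to about 2 mm. A picture is of the moment at which its call begins: read the wrist's pose just before it. camera_model takes no time and is no camera call; for the wrist camera it gives the pose at the moment of the call.
- bot.hand_in(): hands the job in; it is judged then, once.
Trained networks look in the newest picture that a camera, given by its name, has taken for a name from the list of things; names that differ only in an ending like _2 or _b are one class to them, and where a whole thing is asked for, a point or a joint stands for the part that bears it (a point fixed in the world has none). Each returns a list of dicts, best first, with "score" (0 to 1); they miss things now and then, are a little off and sometimes report something else, mostly with a low value. They report only what shows in the picture. A call takes as long as a camera call.
- bot.boxes_of(name, camera): "at" ([column, row] in pixels, amid what is visible of it).
- bot.trace(name, camera): "mask" (400x640 bool, what is visible of it) and "at" ([column, row] in pixels, amid what is visible of it).
- bot.pinpoint(name, camera): "at" ([column, row] in pixels: a listed point, or the origin of a listed thing).
The state is a dict: "t": time; "q": joint angles; "joint_vel": joint speeds; "joint_torque": joint torques, N m; "eef_pos": TCP position; "tool_rot": TCP orientation; "contact_force": force on the tool from outside, world axes, zero at the start; "torque": the same for the moment, N m; "gripper_width": opening from 0.0 (shut) to 1.0 (fully open); "grasp_force": force on a finger pad.
Only numpy, scipy, OpenCV 4.12 (cv2) and the standard library are available. Lean on these libraries where they do the work, as an engineer would, in place of code of your own. Each camera call takes 0.05 s, during which the arm holds its last target. There are 200 camera calls.

## Working session

There is one attempt and no reset: what is moved stays moved. The work goes in short steps, Python scripts to look and compute and a shell command to move; the robot and the scene stay as the last step left them, time stands still between calls to the robot, and variables do not carry over. Pictures are saved under pics/ and viewed, at most 10 in all, crops included, and the job is handed in when it is done.

```bash
mkdir -p pics
cat > h.py <<'E'
import numpy as np, cv2
from station import bot
def world(cam,uv,d,cm=None):
    c=cm or bot.camera_model(cam);K=np.array(c["intrinsics"]);R=np.array(c["R"]);t=np.array(c["t"])
    p=np.linalg.inv(K)@np.array([uv[0],uv[1],1.0])*d
    return R.T@(p-t)
def cloud(cam,depth,mask,cm=None):
    c=cm or bot.camera_model(cam);K=np.array(c["intrinsics"]);R=np.array(c["R"]);t=np.array(c["t"])
    v,u=np.nonzero(mask&(depth>0));d=depth[v,u]
    p=(np.linalg.inv(K)@np.vstack([u,v,np.ones_like(u)]))*d
    return (R.T@(p-t[:,None])).T
E
python3 - <<'E'
from h import *
np.set_printoptions(precision=3,suppress=True)
o=bot.get_obs();print(o)
ims=[]
for c in ["top","side"]:
    im,d=bot.read_camera(c);cv2.imwrite(f"pics/{c}0.png",im);np.save(f"{c}0.npy",d)
    for n in ["deck","module","module_front","module_back","stand","hinge","tab","flask","carton","mouse"]:
        r=bot.pinpoint(n,c)
        for k in r[:1]:
            u,v=map(int,k["at"]);print(c,n,k["at"],round(k["score"],2),world(c,k["at"],d[v,u]) if 0<=v<400 and 0<=u<640 else None)
E
```

```text
{'t': 0.0, 'q': array([-1.374,  0.478,  0.022,  1.556, -0.012,  1.109, -0.083]), 'joint_vel': array([ 0.002, -0.   ,  0.001,  0.001,  0.001, -0.   , -0.   ]), 'joint_torque': array([ -0.001, -59.644,   1.608, -28.119,   0.012,   0.009,   0.   ]), 'eef_pos': array([0.203, 0.644, 0.404]), 'tool_rot': array([-0.   ,  0.152,  0.988, -0.001]), 'contact_force': array([-0.253, -0.098,  0.761]), 'torque': array([-0.043, -0.012, -0.077]), 'grasp_force': 0.0, 'gripper_width': 0.9996441946969763}
top deck [374.3, 243.9] 0.65 [ 0.551 -0.173  0.066]
top module [379.9, 263.1] 0.63 [ 0.504 -0.187  0.06 ]
top module_front [371.6, 240.1] 0.55 [ 0.563 -0.171  0.036]
top module_back [383.1, 276.4] 0.85 [ 0.472 -0.195  0.053]
top stand [226.7, 243.7] 0.85 [0.551 0.189 0.07 ]
top hinge [210.8, 241.4] 0.8 [0.542 0.184 0.236]
top tab [200.4, 236.2] 0.59 [0.552 0.203 0.244]
top flask [310.3, 176.1] 0.63 [ 0.714 -0.015  0.098]
top carton [305.8, 232.4] 0.57 [ 0.584 -0.003  0.026]
top mouse [307.7, 291.1] 0.72 [ 0.435 -0.009  0.022]
side deck [336.8, 299.4] 0.89 [ 0.548 -0.2    0.068]
side module [323.7, 309.1] 0.69 [ 0.516 -0.205  0.064]
side module_front [336.9, 294.2] 0.7 [ 0.554 -0.19   0.069]
side module_back [304.1, 329.6] 0.71 [ 0.305 -0.569  0.881]
side stand [263.4, 189.5] 0.95 [0.549 0.186 0.014]
side hinge [259.1, 143.8] 0.84 [0.548 0.174 0.181]
side tab [253.8, 118.2] 0.95 [0.548 0.19  0.244]
side flask [367.7, 216.4] 0.9 [ 0.725 -0.033  0.046]
side carton [309.6, 238.7] 0.95 [ 0.581 -0.014  0.024]
side mouse [249.9, 264.9] 0.77 [ 0.431 -0.018  0.025]
```

```bash
python3 -c "
import cv2
a=cv2.imread('pics/top0.png')[130:350,130:480];b=cv2.imread('pics/side0.png')
cv2.imwrite('pics/top0c.png',cv2.resize(a,None,fx=2.28,fy=2.28))"
```

```text
(no output)
```

View pics/top0c.png

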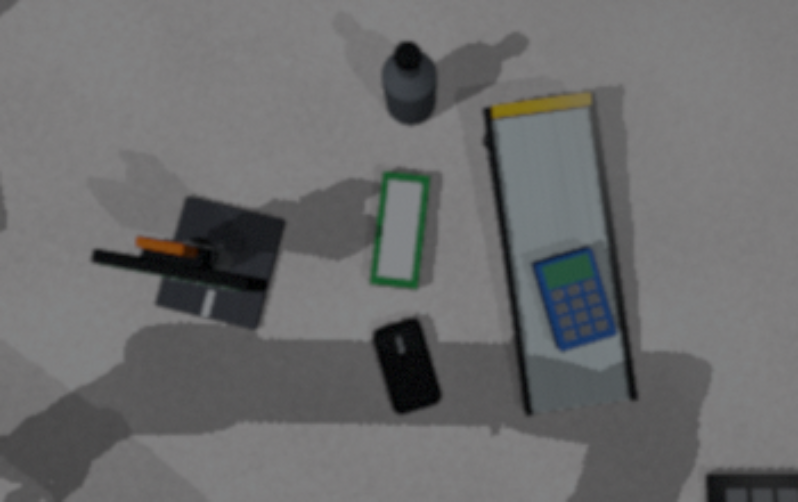

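View pics/side0.png

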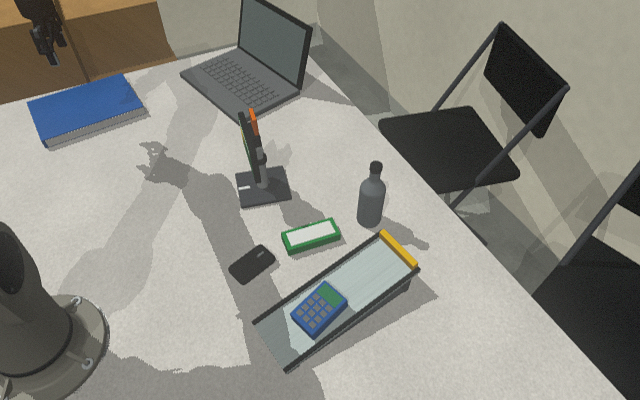

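The top crop shows the foot at about (225,262), the flask at (408,80), the carton at (400,230), the mouse at (407,365), the module at (575,300) and the yellow stop at (540,106). The side view agrees: the screen leans forward slightly and is swivelled. Next I'll fit the poses.

```bash
cat > fit.py <<'E'
from h import *
np.set_printoptions(precision=3,suppress=True)
def rect(P,lab):
    (c,s,a)=cv2.minAreaRect((P[:,:2]*1000).astype(np.float32)); print(lab,'rect c',np.array(c).round(1),'size',np.array(s).round(1),'ang',round(a,1),'z',np.percentile(P[:,2],[2,50,98]))
def run():
    im,d=bot.read_camera("top")
    hsv=cv2.cvtColor(im,cv2.COLOR_BGR2HSV);H,S,V=cv2.split(hsv)
    P={}
    for n in ["deck","module","stand","tab","flask","carton","mouse"]:
        r=bot.trace(n,"top")
        if r: 
            m=cv2.erode(r[0]["mask"].astype(np.uint8),np.ones((2,2)))>0
            P[n]=cloud("top",d,m); print(n,r[0]["score"]); rect(P[n],n)
    A=cloud("top",d,np.ones_like(H,bool)); full=A
    y=cloud("top",d,(H>18)&(H<35)&(S>120)&(V>60)); rect(y,'yellow')
    b=cloud("top",d,(H>100)&(H<125)&(S>100)); b=b[(b[:,1]<-.1)&(b[:,1]>-.32)&(b[:,0]<.8)];rect(b,'blue')
    return im,d,P,A,y,b
if __name__=="__main__":
    im,d,P,A,y,b=run()
    k=P["deck"];C=np.c_[k[:,:2],np.ones(len(k))]
    z=k[:,2];s=np.ones(len(k),bool)
    for i in range(15):
        w=np.linalg.lstsq(C[s],z[s],rcond=None)[0]; s=abs(z-C@w)<.003+.02*(i<5)
    print('deck plane',w,np.hypot(*w[:2]),'upslope yaw deg',np.degrees(np.arctan2(w[1],w[0])),s.mean())
    # dark foot pts
    f=A[(A[:,2]>.006)&(A[:,2]<.02)&(A[:,1]>.08)&(A[:,1]<.32)&(A[:,0]>.4)&(A[:,0]<.7)];rect(f,'foot')
    sc=A[(A[:,2]>.10)&(A[:,1]>.05)&(A[:,1]<.35)&(A[:,0]>.4)&(A[:,0]<.7)];rect(sc,'screen top')
    o=P["tab"];print('tab',o.mean(0)); rect(o[o[:,2]>.2],'tabtop')
    for i,c in enumerate(["side"]):
        im,d=bot.read_camera(c);r=bot.trace("tab",c)
        Q=cloud(c,d,r[0]["mask"]);Q=Q[(Q[:,2]>.1)&(Q[:,2]<.3)];print('screen side mask',len(Q)); 
        np.save('screen.npy',Q)
        hs=cv2.cvtColor(im,cv2.COLOR_BGR2HSV)
        T=cloud(c,d,(hs[...,0]<18)&(hs[...,0]>5)&(hs[...,1]>180)&(hs[...,2]>100));T=T[(T[:,1]>.1)&(T[:,1]<.3)&(T[:,2]>.1)];rect(T,'orange side')
        fs=cloud(c,d,np.ones(d.shape,bool));fs=fs[(fs[:,2]>.009)&(fs[:,2]<.017)&(fs[:,1]>.1)&(fs[:,1]<.3)&(fs[:,0]>.42)&(fs[:,0]<.7)];rect(fs,'foot side')
E
python3 fit.py
```

```text
deck 0.75
deck rect c [ 565.8 -185.5] size [350.3 142.8] ang 7.6 z [0.011 0.04  0.081]
module 0.76
module rect c [ 509.9 -192. ] size [93.8 64.8] ang 17.3 z [0.052 0.06  0.068]
stand 0.56
stand rect c [551.4 201.6] size [145.3 126.6] ang 76.5 z [0.007 0.012 0.243]
tab 0.66
tab rect c [550.5 231.9] size [202.4  45. ] ang 79.9 z [0.108 0.198 0.245]
flask 0.65
flask rect c [756.2 -21.9] size [55.3 92.4] ang 57.7 z [0.01  0.125 0.191]
carton 0.71
carton rect c [588.4  -1.8] size [ 53.9 128.6] ang 83.8 z [0.019 0.024 0.028]
mouse 0.88
mouse rect c [435.7 -10.6] size [100.3  59.4] ang 18.7 z [0.012 0.022 0.026]
yellow rect c [ 719.3 -149.8] size [14.3 97.3] ang 8.0 z [0.078 0.082 0.085]
blue rect c [ 512.1 -194.6] size [99.2 72.6] ang 16.6 z [0.05  0.058 0.068]
deck plane [ 0.141  0.019 -0.041] 0.14234820146364188 upslope yaw deg 7.494437877474694 0.7079566003616636
foot rect c [552.8 205. ] size [120.6 129.7] ang 76.6 z [0.007 0.011 0.015]
screen top rect c [546.9 205. ] size [148.3  47.2] ang 79.8 z [0.109 0.198 0.245]
tab [0.537 0.202 0.195]
tabtop rect c [541.3 206.9] size [139.3  30.5] ang 80.4 z [0.2   0.241 0.246]
screen side mask 931
orange side rect c [549.3 204.3] size [40.1  8.5] ang 80.8 z [0.244 0.246 0.248]
foot side rect c [553.4 205.4] size [124.3 129.9] ang 76.2 z [0.01  0.013 0.016]
```

```bash
python3 -m pendant '[[0.036,0,0,-0.025,-6.3],[0.036,0,0,-0.025,-6.3],[0.036,0,0,-0.025,-6.3],[0.036,0,0,-0.025,-6.3],[0.036,-0.035,0,0,0],[0.036,-0.035,-0.02,0,0],[0.036,-0.035,-0.035,0,0],[0.036,-0.03,-0.035,0,0],[0.036,0,-0.035,0,0],[0.036,0,-0.035,0,0],[0.036,0,-0.035,0,0],[0.036,0,-0.035,0,0]]' 30; python3 -m pendant '[[0.036,0,-0.035,0,0],[0.036,0,-0.035,0,0],[0.036,0,-0.035,0,0],[0.036,0,-0.035,0,0],[0.036,0,-0.035,0,0],[0.036,0,-0.035,0,0],[0.036,0,-0.035,0,0],[0.036,0,-0.035,0,0],[0.036,0,-0.035,0,0],[0.036,0,-0.035,0,0],[0.036,0,-0.035,0,0],[0.036,0,-0.035,0,0]]'
cat > duv.py <<'E'
from h import *
o=bot.get_obs();p=o["eef_pos"];w,x,y,z=o["tool_rot"]
a=np.radians(7.7);e=p[:2]-[.553,-.172]
U=e@[np.cos(a),np.sin(a)];V=e@[-np.sin(a),np.cos(a)]
print('u,v',U.round(4),V.round(4),'z',p[2].round(4),'tip above deck',round(p[2]-.173-.035-.141*U,4),'toolx ang',np.degrees(np.arctan2(2*(x*y+w*z),1-2*(y*y+z*z))).round(2),'F',o["contact_force"].round(2),'t',o["t"],'q',o["q"].round(2),'w',o["gripper_width"])
E
python3 duv.py
```

```text
t: 2.6
eef_pos: [0.358, 0.44, 0.5046]
tool_rot: [0.0, -0.067, 0.998, 0.0]
contact_force: [1.2, 0.8, 0.6]
gripper_width: 0.423
grasp_force: 0.0
t: 3.6
eef_pos: [0.414, 0.0238, 0.505]
tool_rot: [0.0, -0.067, 0.998, 0.0]
contact_force: [1.1, 0.3, -0.1]
gripper_width: 0.423
grasp_force: 0.0
u,v -0.1115 0.2126 z 0.505 tip above deck 0.3127 toolx ang -172.26 F [ 1.14  0.33 -0.07] t 3.6 q [-0.59 -0.09  0.36  2.01  0.03  1.21  1.46] w 0.4230240058269089
```

```bash
python3 -m pendant '[[0.036,0.004,-0.035,0,0],[0.036,0.004,-0.035,0,0],[0.036,0.004,-0.035,0,0],[0.036,0.004,-0.035,0,0],[0.036,0.004,-0.035,0,0],[0.036,0.004,-0.035,0,0],[0.036,0,-0.019,0.03,0],[0.036,0,0,0.035,0],[0.036,0,0,0.035,0],[0.036,0,0,0.035,0],[0.036,0,0,0.035,0],[0.036,0,0,0.035,0]]'; python3 -m pendant '[[0.036,0,0,0.03,0],[0.036,0,0,0.02,0],[0.036,0,0,0,0]]'; python3 duv.py
python3 - <<'E'
from h import *
im,d=bot.read_camera("wrist");s,_=bot.read_camera("side")
cv2.imwrite("pics/w1.png",np.hstack([cv2.resize(im,(400,250)),cv2.resize(s[240:390,200:440],(400,250))]))
E
```

```text
t: 4.6
eef_pos: [0.4213, -0.2045, 0.2984]
tool_rot: [0.0, -0.067, 0.998, -0.0]
contact_force: [0.5, 0.5, 0.6]
gripper_width: 0.425
grasp_force: 0.0
t: 4.85
eef_pos: [0.42, -0.2037, 0.2465]
tool_rot: [-0.003, -0.068, 0.998, 0.001]
contact_force: [-0.2, -0.8, 0.8]
gripper_width: 0.422
grasp_force: 0.0
u,v -0.1361 -0.0136 z 0.2465 tip above deck 0.0577 toolx ang -172.26 F [-0.23 -0.82  0.81] t 4.85 q [-0.15  0.43  0.57  2.2  -0.4   0.62  2.42] w 0.42189713601290696
```

View pics/w1.png

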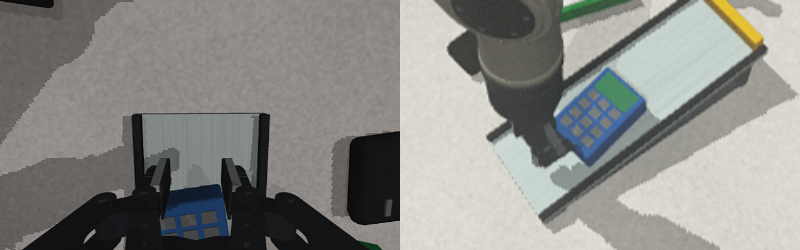

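The wrist view shows the fingers at (163,185) and (230,185), behind the module's rear edge at row ~190 and between the rails at columns 137 and 263. I'll lower the tool and start the push.

```bash
python3 -m pendant '[[0.036,0,0,0.02,0],[0.036,0,0,0.02,0],[0.036,0,0,0.01,0],[0.036,0,0,0,0]]'; python3 duv.py; python3 -m pendant '[[0.036,-0.008,0,-0.0011,0],[0.036,-0.008,0,-0.0011,0],[0.036,-0.008,0,-0.0011,0],[0.036,-0.008,0,-0.0011,0],[0.036,-0.008,0,-0.0011,0],[0.036,-0.008,0,-0.0011,0],[0.036,-0.008,0,-0.0011,0],[0.036,-0.008,0,-0.0011,0]]'; python3 duv.py
python3 - <<'E'
from h import *
s,_=bot.read_camera("side")
cv2.imwrite("pics/s2.png",cv2.resize(s[220:390,200:470],None,fx=2,fy=2))
E
```

```text
t: 5.28
eef_pos: [0.4215, -0.2044, 0.1997]
tool_rot: [-0.0, -0.068, 0.998, 0.0]
contact_force: [0.1, -0.6, 0.8]
gripper_width: 0.422
grasp_force: 0.0
u,v -0.1347 -0.0145 z 0.1997 tip above deck 0.0106 toolx ang -172.26 F [ 0.1  -0.59  0.79] t 5.2833 q [-0.07  0.52  0.48  2.21 -0.49  0.51  2.49] w 0.42166321931197454
t: 5.95
eef_pos: [0.4851, -0.1959, 0.2087]
tool_rot: [-0.0, -0.067, 0.998, 0.0]
contact_force: [-5.1, -0.3, 3.2]
gripper_width: 0.421
grasp_force: 2.7
u,v -0.0705 -0.0146 z 0.2087 tip above deck 0.0106 toolx ang -172.28 F [-5.08 -0.31  3.22] t 5.95 q [-0.13  0.57  0.5   2.09 -0.48  0.6   2.41] w 0.42134159994677567
```

View pics/s2.png

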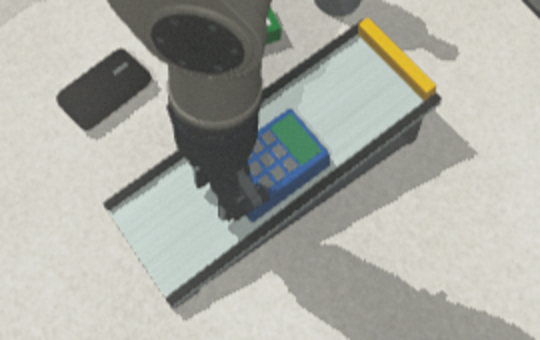

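The module at (290,150) is now squared up and pushed by both fingers with about 5 N. I'll keep pushing.

```bash
python3 -m pendant '[[0.036,-0.01,0,-0.0014,0],[0.036,-0.01,0,-0.0014,0],[0.036,-0.01,0,-0.0014,0],[0.036,-0.01,0,-0.0014,0],[0.036,-0.01,0,-0.0014,0],[0.036,-0.01,0,-0.0014,0],[0.036,-0.01,0,-0.0014,0],[0.036,-0.01,0,-0.0014,0],[0.036,-0.01,0,-0.0014,0],[0.036,-0.006,0,-0.0008,0],[0.036,-0.004,0,-0.0006,0],[0.036,0,0,0,0]]'; python3 duv.py
python3 -m pendant '[[0.036,-0.004,0,-0.0006,0],[0.036,-0.004,0,-0.0006,0]]'; python3 duv.py
python3 - <<'E'
from h import *
s,_=bot.read_camera("side");t,_=bot.read_camera("top")
cv2.imwrite("pics/s3.png",np.hstack([cv2.resize(s[200:350,250:460],(560,400)),cv2.resize(t[150:270,330:402],(240,400))]))
E
```

```text
t: 7.0
eef_pos: [0.5846, -0.1823, 0.2227]
tool_rot: [0.0, -0.068, 0.998, -0.0]
contact_force: [-1.2, -0.1, 0.1]
gripper_width: 0.42
grasp_force: 0.5
u,v 0.0299 -0.0145 z 0.2227 tip above deck 0.0104 toolx ang -172.24 F [-1.16 -0.08  0.05] t 7.0 q [-0.18  0.66  0.52  1.87 -0.47  0.74  2.31] w 0.4196103893684631
t: 7.17
eef_pos: [0.5912, -0.1815, 0.2235]
tool_rot: [-0.001, -0.067, 0.998, 0.0]
contact_force: [-4.1, -0.7, 1.8]
gripper_width: 0.422
grasp_force: 2.2
u,v 0.0366 -0.0146 z 0.2235 tip above deck 0.0103 toolx ang -172.31 F [-4.09 -0.7   1.83] t 7.1667 q [-0.18  0.66  0.52  1.85 -0.47  0.75  2.31] w 0.4218824344809097
```

View pics/s3.png

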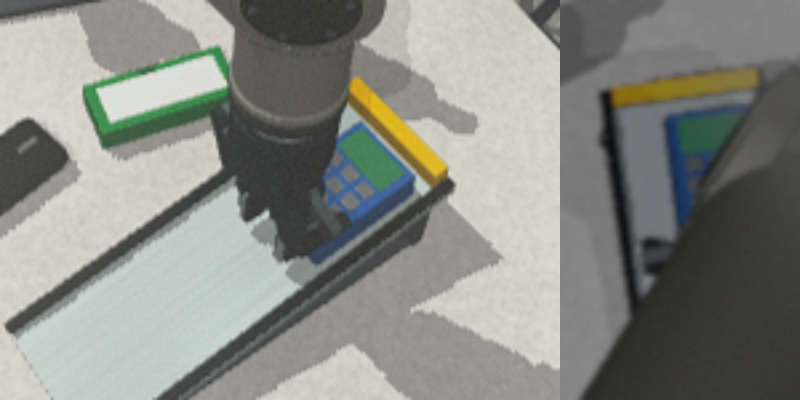

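The module's front is about 10–15 mm short of the yellow stop. I'll creep until the force rises.

```bash
for i in 1 ; do python3 -m pendant '[[0.036,-0.003,0,-0.0004,0],[0.036,-0.003,0,-0.0004,0],[0.036,-0.002,0,-0.0003,0]]'; done; python3 duv.py; python3 -m pendant '[[0.036,-0.002,0,-0.0003,0],[0.036,-0.0015,0,-0.0002,0]]';  python3 duv.py;  python3 -m pendant '[[0.036,-0.002,0,-0.0003,0]]';  python3 duv.py
```

```text
t: 7.52
eef_pos: [0.5998, -0.1802, 0.2248]
tool_rot: [-0.0, -0.067, 0.998, 0.0]
contact_force: [-3.4, -1.3, 1.3]
gripper_width: 0.419
grasp_force: 2.0
u,v 0.0453 -0.0144 z 0.2248 tip above deck 0.0104 toolx ang -172.27 F [-3.45 -1.27  1.3 ] t 7.5167 q [-0.18  0.67  0.52  1.83 -0.47  0.76  2.3 ] w 0.4186136698411108
t: 7.68
eef_pos: [0.6034, -0.1797, 0.2253]
tool_rot: [0.0, -0.068, 0.998, 0.0]
contact_force: [-4.3, 0.3, 1.5]
gripper_width: 0.424
grasp_force: 2.1
u,v 0.0489 -0.0144 z 0.2253 tip above deck 0.0104 toolx ang -172.26 F [-4.28  0.26  1.5 ] t 7.6833 q [-0.18  0.68  0.52  1.83 -0.47  0.77  2.3 ] w 0.42387765264596644
t: 7.77
eef_pos: [0.6045, -0.1797, 0.2253]
tool_rot: [-0.001, -0.067, 0.998, 0.0]
contact_force: [-10.7, -0.5, 4.5]
gripper_width: 0.421
grasp_force: 5.2
u,v 0.05 -0.0145 z 0.2253 tip above deck 0.0103 toolx ang -172.27 F [-10.68  -0.49   4.49] t 7.7667 q [-0.18  0.68  0.52  1.82 -0.47  0.77  2.29] w 0.420986906067212
```

```bash
python3 -m pendant '[[0.036,-0.001,0,0,0],[0.036,0,0,0,0],[0.036,0,0,0,0]]';  python3 duv.py; python3 -m pendant '[[0.036,0.003,0,0,0],[0.036,0.02,0,0,0],[0.036,0.03,0,-0.02,0],[0.036,0.02,0,-0.03,0],[0.036,0,0,-0.035,0],[0.036,0,0,-0.035,0],[0.036,0,0,-0.035,0],[0.036,0,0,-0.035,0],[0.036,0,0.03,-0.035,0],[0.036,0,0.035,-0.035,0],[0.036,0,0.035,-0.015,0],[0.036,0,0.035,0,0]]'; python3 duv.py
python3 - <<'E'
from h import *
s,_=bot.read_camera("side");t,_=bot.read_camera("top")
cv2.imwrite("pics/s4.png",np.hstack([cv2.resize(s[200:350,250:460],(560,400)),cv2.resize(t[150:270,330:402],(240,400))]))
E
cat > mod.py <<'E'
from fit import *
run()
E
python3 mod.py
```

```text
t: 8.02
eef_pos: [0.6047, -0.1797, 0.2252]
tool_rot: [-0.002, -0.067, 0.998, 0.001]
contact_force: [-8.6, -0.4, 3.9]
gripper_width: 0.42
grasp_force: 4.7
u,v 0.0502 -0.0146 z 0.2252 tip above deck 0.0102 toolx ang -172.31 F [-8.57 -0.38  3.89] t 8.0167 q [-0.18  0.68  0.53  1.82 -0.47  0.77  2.29] w 0.42013957124243934
t: 9.02
eef_pos: [0.5179, -0.063, 0.4964]
tool_rot: [0.005, -0.067, 0.998, 0.0]
contact_force: [1.0, 0.7, 0.7]
gripper_width: 0.424
grasp_force: 0.0
u,v -0.0201 0.1127 z 0.4964 tip above deck 0.2913 toolx ang -172.33 F [0.96 0.65 0.69] t 9.0167 q [-0.6   0.15  0.69  1.84 -0.1   1.18  1.82] w 0.42350861055475886
deck 0.55
deck rect c [ 559.5 -191.5] size [346.  123.1] ang 12.8 z [0.009 0.039 0.084]
module 0.82
module rect c [ 647.4 -131.8] size [ 60.7 192. ] ang 47.8 z [0.082 0.087 0.091]
stand 0.9
stand rect c [551.4 202.3] size [146.8 126.3] ang 77.1 z [0.007 0.012 0.243]
tab 0.7
tab rect c [543.6 204.3] size [145.6  41.3] ang 80.0 z [0.116 0.198 0.245]
flask 0.66
flask rect c [736.7 -12.7] size [46.4 54.2] ang 8.7 z [0.03  0.127 0.19 ]
mouse 0.29
mouse rect c [544.1 218. ] size [173.5  38. ] ang 78.5 z [0.014 0.198 0.245]
yellow rect c [ 720.8 -154.9] size [ 14.4 108. ] ang 8.8 z [0.078 0.082 0.086]
blue rect c [ 694.4 -172.9] size [32.9 63.4] ang 5.9 z [0.078 0.086 0.09 ]
```

View pics/s4.png

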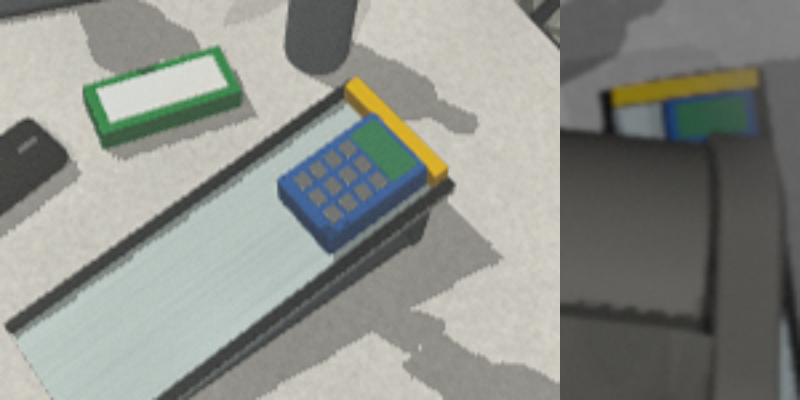

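The module lies flush and square against the yellow stop, with its front edge along (350–430, 110–180). The flask, carton and mouse haven't moved. Next is the screen: I'll turn the tool to the foot's axis and go above the tab.

```bash
python3 -m pendant '[[0.07,0,0,0,-7],[0.07,0,0,0,-7],[0.07,0,0,0,-7],[0.07,0,0,0,-7],[0.07,0,0,0,-7],[0.07,0,0,0,-7],[0.07,0,0,0,-7],[0.07,0,0,0,-7],[0.07,0,0,0,-7],[0.07,0,0,0,-5.9]]'; python3 -m pendant '[[0.07,-0.035,0.004,0,0],[0.07,-0.035,0.004,0,0],[0.07,-0.035,0.004,0,0],[0.07,-0.035,0.004,0,0],[0.07,-0.035,0.004,0,0],[0.07,-0.035,0.004,0,0],[0.07,-0.035,0.004,0,0],[0.07,-0.024,0,0,0],[0.07,0,0,0,0]]'
python3 duv.py
python3 - <<'E'
from h import *
np.set_printoptions(precision=4,suppress=True)
cm=bot.camera_model("wrist");im,d=bot.read_camera("wrist")
s,ds=bot.read_camera("side")
cv2.imwrite("pics/w5.png",np.hstack([cv2.resize(im,(440,275)),cv2.resize(s[90:215,215:315],(344,430))[:275]]))
for c,i,dd,k in(("wrist",im,d,cm),("side",s,ds,None)):
    h=cv2.cvtColor(i,cv2.COLOR_BGR2HSV)
    T=cloud(c,dd,(h[...,0]<18)&(h[...,0]>4)&(h[...,1]>150)&(h[...,2]>60),k);T=T[(T[:,2]>.19)&(T[:,2]<.27)&(T[:,1]>.1)&(T[:,1]<.3)&(T[:,0]<.65)]
    t=T[T[:,2]>.24];print(c,len(T),len(t),cv2.minAreaRect((t[:,:2]*1000).astype(np.float32)),np.median(t[:,2]))
    A=cloud(c,dd,np.ones(dd.shape,bool),k)
    f=A[(A[:,2]>.008)&(A[:,2]<.017)&(A[:,1]>.1)&(A[:,1]<.3)&(A[:,0]>.44)&(A[:,0]<.66)];print('foot',len(f),cv2.minAreaRect((f[:,:2]*1000).astype(np.float32)))
E
```

```text
t: 10.35
eef_pos: [0.5174, -0.0637, 0.4908]
tool_rot: [-0.001, -0.606, 0.795, -0.0]
contact_force: [-0.2, -0.1, -0.2]
gripper_width: 0.82
grasp_force: 0.0
t: 11.1
eef_pos: [0.563, 0.2087, 0.49]
tool_rot: [-0.0, -0.607, 0.795, 0.001]
contact_force: [-0.2, 0.4, -0.9]
gripper_width: 0.817
grasp_force: 0.0
u,v 0.0609 0.3759 z 0.49 tip above deck 0.2734 toolx ang -105.29 F [-0.15  0.44 -0.93] t 11.1 q [-0.65  0.29  0.24  1.65 -0.07  1.22  2.48] w 0.8165885316620214
wrist 1197 1003 ((549.6974487304688, 203.60096740722656), (43.55072784423828, 9.91348934173584), 79.71043395996094) 0.2444011685223867
foot 5687 ((553.2576904296875, 203.00839233398438), (119.91627502441406, 129.9712677001953), 76.64175415039062)
side 99 58 ((549.2525024414062, 202.8934326171875), (41.407806396484375, 8.59149169921875), 79.75727081298828) 0.24597329426107417
foot 1483 ((553.6410522460938, 204.45343017578125), (125.9046630859375, 130.08970642089844), 76.62471771240234)
```

View pics/w5.png

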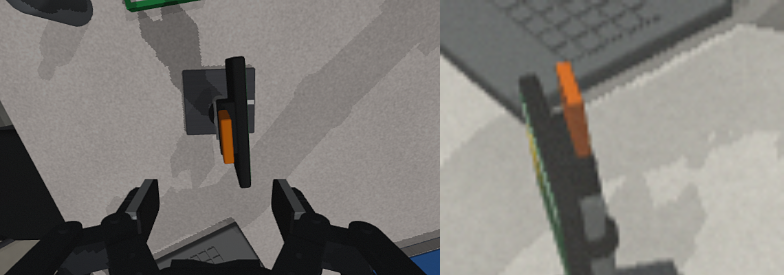

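The wrist view puts the tab at (227,137) and the foot behind it at (218,100). The fits give a swivel of about +0.05 rad, with the screen leaned slightly forward. I'll lower around the tab and close lightly to square the swivel.

```bash
python3 -m pendant '[[0.07,0.008,0.011,0,-1.9],[0.07,0,0,0.03,0],[0.07,0,0,0.03,0],[0.07,0,0,0.03,0],[0.07,0,0,0.012,0],[0.07,0,0,0,0]]' 30; python3 duv.py; python3 -m pendant '[[0.03,0,0,0,0],[0.03,0,0,0,0],[0.03,0,0,0,0],[0.03,0,0,0,0],[0.005,0,0,0,0],[0.005,0,0,0,0],[0.005,0,0,0,0],[0.005,0,0,0,0],[0.005,0,0,0,0],[0.005,0,0,0,0]]'; python3 duv.py
```

```text
t: 11.7
eef_pos: [0.5493, 0.1959, 0.3862]
tool_rot: [-0.004, -0.616, 0.788, 0.001]
contact_force: [0.1, -0.6, 0.6]
gripper_width: 0.817
grasp_force: 0.0
u,v 0.0456 0.365 z 0.3862 tip above deck 0.1718 toolx ang -103.94 F [ 0.08 -0.6   0.63] t 11.7 q [-0.63  0.35  0.22  1.81 -0.09  1.    2.53] w 0.8168982201007123
t: 12.53
eef_pos: [0.5504, 0.198, 0.3899]
tool_rot: [0.0, -0.617, 0.787, 0.0]
contact_force: [-0.2, 0.7, 5.2]
gripper_width: 0.11
grasp_force: 29.9
u,v 0.047 0.367 z 0.3899 tip above deck 0.1753 toolx ang -103.8 F [-0.15  0.67  5.19] t 12.5333 q [-0.63  0.35  0.22  1.81 -0.09  1.    2.53] w 0.11016576635290391
```

```bash
python3 -m pendant '[[0.05,0,0,0,0],[0.05,0,0,0,0],[0.05,0,0,0,0],[0.05,0,0,0,0],[0.05,-0.0055,0,-0.004,0],[0.05,0,-0.01,0,0]]'; python3 duv.py;  python3 -m pendant '[[0.05,0,-0.006,0,0],[0.05,0,-0.006,0,0],[0.05,0,-0.006,0,0],[0.05,0,-0.006,0,0],[0.05,0,-0.005,0,0],[0.05,0,0,0,0]]'; python3 duv.py
cat > lean.py <<'E'
from h import *
np.set_printoptions(precision=4,suppress=True)
s,ds=bot.read_camera("side")
h=cv2.cvtColor(s,cv2.COLOR_BGR2HSV)
T=cloud("side",ds,(h[...,0]<18)&(h[...,0]>4)&(h[...,1]>150)&(h[...,2]>60));T=T[(T[:,2]>.15)&(T[:,2]<.27)&(T[:,1]>.1)&(T[:,1]<.3)&(T[:,0]<.65)]
a=np.radians(-13.36);hx=[.5535,.2035]
b=(T[:,:2]-hx)@[np.cos(a),np.sin(a)];w=(T[:,:2]-hx)@[-np.sin(a),np.cos(a)];z=T[:,2]-.15
print(len(T),'back',b.min(),b.max(),'side',w.min(),w.max(),'z',z.min(),z.max(),'ang of pts',np.percentile(np.arctan2(b,z),[5,50,95]))
cv2.imwrite("pics/lean.png",cv2.resize(s[80:215,205:325],None,fx=4,fy=4))
E
python3 lean.py
```

```text
t: 13.03
eef_pos: [0.5603, 0.2027, 0.3936]
tool_rot: [-0.0, -0.618, 0.786, 0.001]
contact_force: [0.2, 1.3, 0.4]
gripper_width: 0.585
grasp_force: 0.0
u,v 0.0575 0.3703 z 0.3936 tip above deck 0.1775 toolx ang -103.65 F [0.19 1.28 0.38] t 13.0333 q [-0.62  0.36  0.22  1.78 -0.09  1.02  2.54] w 0.5849885932757327
t: 13.53
eef_pos: [0.5898, 0.1936, 0.3924]
tool_rot: [-0.001, -0.617, 0.787, 0.0]
contact_force: [-2.1, 1.3, -0.1]
gripper_width: 0.586
grasp_force: 0.8
u,v 0.0854 0.3574 z 0.3924 tip above deck 0.1723 toolx ang -103.84 F [-2.09  1.29 -0.09] t 13.5333 q [-0.59  0.4   0.23  1.72 -0.1   1.03  2.57] w 0.5858176285197114
111 back 0.007375028785155835 0.026002010936720686 side -0.02297185100919783 0.019660577263714753 z 0.05091572329531838 0.09655199454252181 ang of pts [0.1449 0.2125 0.2729]
```

View pics/lean.png

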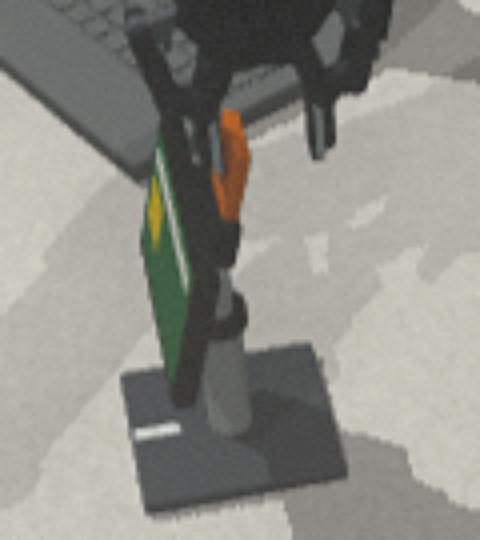

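The side view shows the front finger on the tab at (215,150) and the screen leaned back about 0.2–0.24 rad. It needs about 8 mm more.

```bash
python3 -m pendant '[[0.05,0,-0.004,0,0],[0.05,0,-0.004,0,0],[0.05,0,0,0,0]]'; python3 duv.py;  python3 lean.py; python3 -m pendant '[[0.05,0,0.005,0,0],[0.05,0,0.005,0,0],[0.05,0,0,-0.02,0],[0.05,0,0,-0.03,0],[0.05,0,0,-0.035,0],[0.05,0,0,-0.035,0],[0.05,0.035,0,0,0],[0.05,0.035,0,0,0],[0.05,0.035,0,0,0],[0.05,0.035,0,0,0],[0.05,0.035,0,0,0],[0.05,0,0,0,0]]'
sed -i 's/lean.png/lean2.png/' lean.py; python3 lean.py
python3 - <<'E'
from h import *
cm=bot.camera_model("top")
im,d=bot.read_camera("top");i=cv2.cvtColor(im,cv2.COLOR_BGR2HSV)
for nm,mk in(('tab',(i[...,0]<18)&(i[...,0]>4)&(i[...,1]>120)&(i[...,2]>50)),):
    T=cloud("top",d,mk,cm);T=T[(T[:,2]>.19)&(T[:,2]<.27)&(T[:,1]>.1)&(T[:,1]<.3)&(T[:,0]<.65)];print(nm,len(T),cv2.minAreaRect((T[:,:2]*1000).astype(np.float32)))
A=cloud("top",d,np.ones(d.shape,bool));f=A[(A[:,2]>.12)&(A[:,2]<.27)&(A[:,1]>.1)&(A[:,1]<.3)&(A[:,0]>.45)&(A[:,0]<.62)];print('screen',cv2.minAreaRect((f[:,:2]*1000).astype(np.float32)))
s,ds=bot.read_camera("side")
A=cloud("side",ds,np.ones(ds.shape,bool));a=np.radians(-13.36)
f=A[(A[:,2]>.06)&(A[:,2]<.25)&(A[:,1]>.08)&(A[:,1]<.33)&(A[:,0]>.45)&(A[:,0]<.62)]
rel=f-[.5535,.2035,.15];b=rel[:,0]*np.cos(a)+rel[:,1]*np.sin(a);w=-rel[:,0]*np.sin(a)+rel[:,1]*np.cos(a);z=rel[:,2]
# screen front-face points: fit plane b = p z + q w + r
C=np.c_[z,w,np.ones_like(z)];m=(b<0)
for k in range(20):
    c=np.linalg.lstsq(C[m],b[m],rcond=None)[0];m=(abs(b-C@c)<(.012 if k<8 else .004))
print('side plane tilt',np.arctan(c[0]),'swivel-ish',c[1],'offset',c[2],m.sum())
E
```

```text
t: 13.83
eef_pos: [0.5974, 0.1916, 0.3929]
tool_rot: [-0.001, -0.617, 0.787, 0.0]
contact_force: [-2.6, 0.8, -1.2]
gripper_width: 0.582
grasp_force: 1.2
u,v 0.0927 0.3544 z 0.3929 tip above deck 0.1718 toolx ang -103.83 F [-2.61  0.84 -1.2 ] t 13.8333 q [-0.58  0.41  0.23  1.7  -0.11  1.04  2.58] w 0.5822007274126091
140 back 0.011907969428524437 0.03445669091039603 side -0.022363480597843217 0.02140240954108275 z 0.05016232743965662 0.09433936796872047 ang of pts [0.2344 0.3    0.3662]
t: 14.88
eef_pos: [0.5439, 0.0161, 0.5143]
tool_rot: [-0.001, -0.613, 0.79, -0.001]
contact_force: [-0.2, -1.2, 0.5]
gripper_width: 0.586
grasp_force: 0.0
21 back 0.011752424883322702 0.033385124619368566 side -0.020987292528182294 0.01575362637483922 z 0.04961453268449029 0.09212787377676343 ang of pts [0.2217 0.3298 0.3651]
tab 78 ((579.3019409179688, 212.77940368652344), (15.656885147094727, 24.458797454833984), 55.720767974853516)
screen ((560.5742797851562, 243.61343383789062), (70.37193298339844, 75.21492767333984), 76.36117553710938)
side plane tilt 0.3517324411443642 swivel-ish -0.004653611909829224 offset -0.03014383152637239 776
```

View pics/lean2.png

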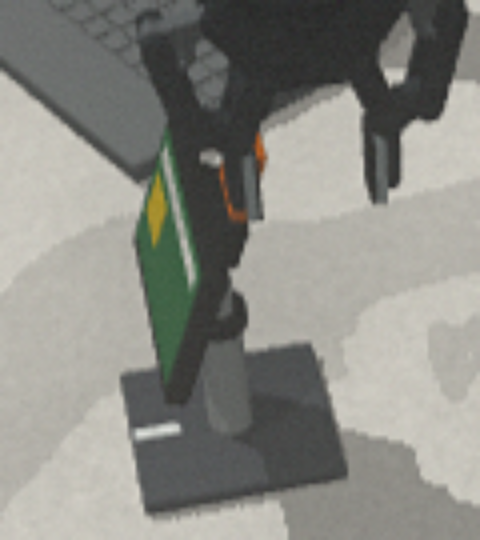

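The fitted screen plane gives a tilt of 0.352 and a swivel of about -0.005, and the gripper is clear, with its fingers hanging in front of the side camera's view. The job is done, so I'll hand in.

```bash
python3 -m pendant '[[0.05,0,0,0,0],[0.05,0,0,0,0],[0.05,0,0,0,0],[0.05,0,0,0,0]]'; python3 -c "
from station import bot
print(bot.hand_in())"
```

```text
t: 15.37
eef_pos: [0.5458, 0.0253, 0.5129]
tool_rot: [-0.001, -0.618, 0.786, 0.0]
contact_force: [-0.2, 0.1, 1.2]
gripper_width: 0.591
grasp_force: 0.0
the job is handed in; nothing more can be done
None
```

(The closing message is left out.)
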